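# Stop-button check on the battery tester

### The arm

A 6-joint arm with a two-finger parallel gripper is mounted at the origin on the work surface. World frame = base frame: x ahead of the robot, y to its left, z up, the work surface at z = 0. Lengths are in m, angles in rad, forces in N, time in s.
With the tool pointing down it reaches from about 0.325 to 0.9 m from the base axis. Payload 6.1 kg.
Tool frame: the origin (TCP) lies between the finger pads; the fingertips stand 11 mm ahead of it and the grasp point (between the pads) lies 8 mm behind it (manip.tip_extent is the distance from the TCP to the fingertips, in m); x points along the fingers, y is the direction in which the jaws open and shut, and the axes are right-handed (so a half turn about x gives the same grasp; the last joint's range is limited). The gripper opens to 87 mm and grips with 3 to 60 N. Pads are 19 mm wide; open, the fingers measure 117 mm over their backs; the gripper's body (75 mm by 190 mm) begins 51 mm behind the grasp point.
Start: joints at [1.18, 0.22, 1.526, -0, 1.395, -0.126], TCP at [0.164, 0.603, 0.234] pointing down, gripper open.
Joint ranges: [-2.98, 2.98], [-0.91, 2.08], [0.09, 2.57], [-1.24, 4.39], [0.2, 2.65], [-2.68, 2.68]. Speed limits (rad/s): [2.57, 2.57, 3.01, 3.14, 3.14, 3.14].

### API

Orientations are given as a 3x3 rotation matrix whose columns are the frame's x, y, z axes.
In Python, from plant import status, imaging, manip gives the robot as it stands.
- The arm moves only by the tool drive_tool, never from a script. Its argument "commands" is a list of rows, each an object of numbers: "tx", "ty", "tz": the shift along the tool's x, y, z scaled (see below); "twist": the turn about the tool's x scaled (see below); "jaw": the closure, from 0 (fully open) to 1 (shut). A call has 1 to 5 rows; each row is the pose to reach, as a shift and turn from the pose commanded when the call began, along the tool's axes at that moment; what a row does not reach only later rows make up. The controller multiplies each number of a shift by 80 mm and each number of a turn by 90 degrees. A row lasts 1/8 s, in which the tool goes at most 62.5 mm and 10.7 degrees, less where a joint would pass 70% of its speed; a pose out of reach is approached as far as the arm can. A call with a number of a shift or a turn outside -1 to 1 is refused whole. A call with a gripper value outside its range is refused whole. The fingers move at their own pace and stop on an object; "squeeze" is the grip in N (left out, the last holds). Time passes only in rows, so rows that repeat a pose let the fingers close. It gives the time, the measured TCP pose, the force and the opening at its end, in the units of the state.
- status.get_obs(): the state, without advancing time (a new reading comes with each control period).
- imaging.grab_frame(name): name is "side" or "top" or "wrist"; returns the picture (400x640x3 uint8, red, green, blue); there is no depth.
- imaging.camera_params(name): a dict with "fx", "fy", "cx", "cy" (pixels), "cam_to_world" (4x4, takes a point from camera to world coordinates). Camera axes: x right, y down, z forward; pixel columns grow to the right and rows downward; lengths in m; the calibration is good to about 2 mm. The wrist camera is an equidistant fisheye: a pixel r from the principal point sees the ray r / f radians off the axis. A picture is of the moment at which its call begins: read the wrist's pose just before it. camera_params takes no time and is no camera call; for the wrist camera it gives the pose at the moment of the call.
- manip.hand_in(): hands the job in, once; it reports no verdict.
The state is a dict: "clock": time; "q": joint angles; "joint_velocities": joint speeds; "effort": joint torques, N m; "tool_pos": TCP position; "tool_rot": TCP orientation; "contact_force": force on the tool from outside, world axes, zero at the start; "ft_torque": the same for the moment, N m; "grip_width": finger opening in m.
Only numpy, scipy, OpenCV 4.12 (cv2) and the standard library are available. Lean on these libraries where they do the work, as an engineer would, in place of code of your own. Each camera call takes 0.05 s, during which the arm holds its last target.

### The job

Check the tester's stop button: with the fingertips, push the mushroom stop button in until it stays in by itself when let go, then push its bar round clockwise (seen from above) until it springs back out, and after that press the plain round re-arm button fully in and let it go. Use light pushes only: do not grip the stop button or push hard on it, and leave the selector knob and the loose things on the table as they are.

Things in the scene. Friction and masses are not known exactly. Their poses are not given: they have to be found in the camera images.
- stop_top (a point): centre of the top of the stop button's bar; moves and turns with the button, its x axis along the bar, its z axis up. The button is a black mushroom head 66 mm across with a raised plain aluminium bar across its top: bar 70 mm long (x), 12 mm thick (y), 24 mm high above the head, its top 120 mm above the table while the button is out. It stands on a fixed grey box 110 x 110 mm, 60 mm tall
- stop_button (a joint): how far the stop button is pushed in, m: 0 = fully out, 0.012 = bottom of its travel. A spring pushes it out with 4 N when out, 10 N at the bottom. Pressed past about 0.008 it latches and then stays in at about 0.008 when let go. Turning releases it and it springs out to 0
- stop_cap (a joint): how far the stop button's head is turned, rad: 0 = rest, positive = clockwise seen from above, stop at 1.0. A light spring (0.03 N m at rest to 0.09 N m at the stop) turns it back to 0 when let go. Turned past about 0.65 while latched in, it is released; if something holds it down at that moment it rises once let go
- rearm_top (a point): centre of the top of the re-arm button: a plain flat round black push button, 28 mm across, in a steel collar on a fixed grey box 80 x 80 mm, 50 mm tall; its top is 72 mm above the table while out; z axis up
- rearm (a joint): how far the re-arm button is pressed, m: 0 = out, 0.006 = fully in; springs back when let go; 5 N presses it fully in
- selector_pointer (a point): pointer end of the selector switch, a black knob with a bar grip (34 x 14 mm, 94 mm above the table) on a fixed grey box 80 x 80 x 50 mm of its own; the point lies 16 mm from the knob's axis. Not to be turned
- cell_a: loose upright cylindrical cell, 26 mm across, 65 mm tall; origin at centre of its underside; not to be disturbed
- cell_b: a second loose upright cell like cell_a; not to be disturbed
- tape_roll: loose roll of tape lying flat, 42 mm across, 18 mm tall; origin at centre of its underside; not to be disturbed
- terminal_block: loose two-way terminal block, 45 x 26 x 26 mm; origin at centre of its underside; not to be disturbed
- small_battery: loose small black block battery, 45 x 98 x 57 mm; origin at centre of its underside; not to be disturbed
- bus_bar: loose flat copper bar, 22 x 130 x 5 mm; origin at centre of its underside; not to be disturbed
- screwdriver: loose screwdriver lying on the table along its own x axis; not to be disturbed

How it is judged:
By the outcome, as a careful person would: the job done as asked, in the order asked, and still so for the second after the job is handed in, with the robot touching nothing.
It also fails if it takes over 51 s, if anything falls off the work surface, if the arm or the gripper's body presses on something with over 40 N, if the wrist force passes 120 N, or if a joint passes its speed limit or range.

## Working session

There is one attempt and no reset: what is moved stays moved. The work goes in short steps, Python scripts to look and compute and a tool call to move; the robot and the scene stay as the last step left them, time stands still between calls to the robot, and variables do not carry over. Pictures are saved under pics/ and viewed, and the job is handed in when it is done.

Besides the shell and the picture viewer there is one more tool, called after "Call:" as name([rows], argument=value, ...), one row to a line, values as JSON. drive_tool: Moves the arm, as the interface text tells. Its arguments: {"type":"object","properties":{"commands":{"type":"array"},"squeeze":{"type":"number"}},"required":["commands"]}

```bash
mkdir -p pics
python3 - <<'E'
from plant import status, imaging, manip
import cv2,numpy as np
o=status.get_obs();print(o)
for n in ["side","top","wrist"]:
    p=imaging.camera_params(n);print(n,p)
    cv2.imwrite(f"pics/{n}0.png",imaging.grab_frame(n)[:,:,::-1])
print(manip.tip_extent)
E
```

```text
{'clock': 0.0, 'q': array([ 1.17991723e+00,  2.21243122e-01,  1.52760231e+00, -2.06804022e-05,
        1.39472213e+00, -1.26126098e-01]), 'joint_velocities': array([-0.00226267, -0.00077222, -0.00040745, -0.00017513,  0.00210978,
       -0.00024376]), 'effort': array([-4.02568403e-04, -4.94617939e+01, -3.87375927e+01,  6.96972711e-02,
        5.75392228e-02, -1.68952402e-04]), 'tool_pos': array([0.16333778, 0.6026519 , 0.23243138]), 'tool_rot': array([[-7.33619375e-04,  2.61666644e-01,  9.65158033e-01],
       [-1.83371112e-03,  9.65156318e-01, -2.61667573e-01],
       [-9.99998050e-01, -1.96178542e-03, -2.28236340e-04]]), 'contact_force': array([-0.15205992, -0.08636852, -0.89795611]), 'ft_torque': array([ 0.00744808, -0.00934628,  0.02045558]), 'grip_width': 0.08716943102113575}
side {'fx': 388.72313689490124, 'fy': 388.72313689490124, 'cx': 319.38535326308204, 'cy': 195.74292150422394, 'cam_to_world': array([[-0.93518608, -0.21093572,  0.28448746,  0.37207482],
       [-0.35414427,  0.56371651, -0.74619403,  0.55542904],
       [-0.0029713 , -0.79857987, -0.60188151,  0.61915066],
[... 208 characters left out ...]
 -0.99576684,  0.09174161,  0.52707831],
       [-0.9999422 ,  0.00646137,  0.00859374, -0.06768618],
       [-0.00915014, -0.09168779, -0.99574576,  1.18478391],
       [ 0.        ,  0.        ,  0.        ,  1.        ]])}
wrist {'fx': 309.70691628693146, 'fy': 309.70691628693146, 'cx': 318.08565440080827, 'cy': 202.40021527600146, 'cam_to_world': array([[ 2.62847361e-01,  9.22444532e-01,  2.82855705e-01,
         8.42176602e-02],
       [ 9.64837157e-01, -2.51077977e-01, -7.77760307e-02,
         6.23764978e-01],
       [-7.25236185e-04,  2.93352918e-01, -9.56003943e-01,
         3.83441364e-01],
       [ 0.00000000e+00,  0.00000000e+00,  0.00000000e+00,
         1.00000000e+00]])}
0.011
```

View pics/side0.png

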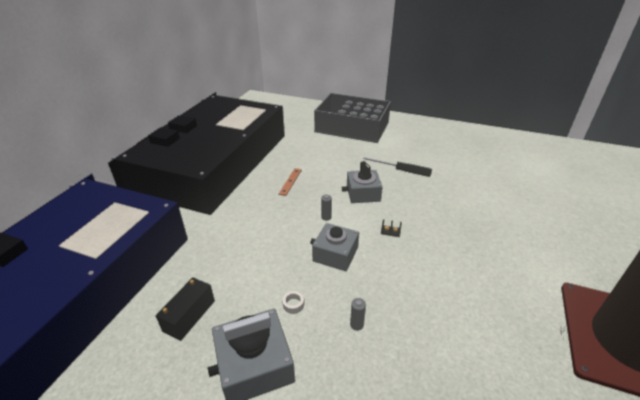

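View pics/top0.png

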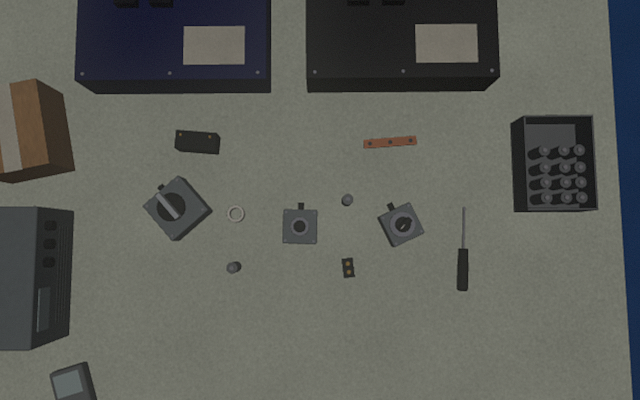

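View pics/wrist0.png

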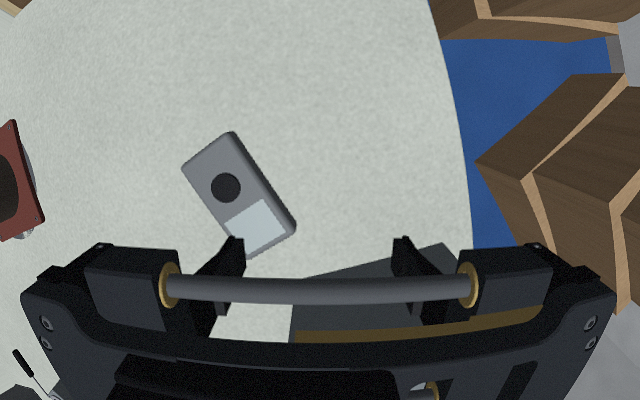

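```bash
cat > h.py <<'E'
import numpy as np
def ray(p,u,v,z):
    M=p["cam_to_world"];d=M[:3,:3]@np.array([(u-p["cx"])/p["fx"],(v-p["cy"])/p["fy"],1]);o=M[:3,3]
    return o+d*(z-o[2])/d[2]
E
python3 - <<'E'
import cv2,numpy as np
t=cv2.imread("pics/top0.png");s=cv2.imread("pics/side0.png")
a=cv2.resize(t[165:255,135:225],None,fx=6,fy=6,interpolation=cv2.INTER_CUBIC)
cv2.imwrite("pics/ta.png",a)
c=cv2.resize(s[290:400,195:305],None,fx=5,fy=5,interpolation=cv2.INTER_CUBIC)
cv2.imwrite("pics/sa.png",c)
b=cv2.resize(t[195:255,270:330],None,fx=6,fy=6,interpolation=cv2.INTER_CUBIC)
cv2.imwrite("pics/tb.png",b)
E
```

```text
(no output)
```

View pics/ta.png

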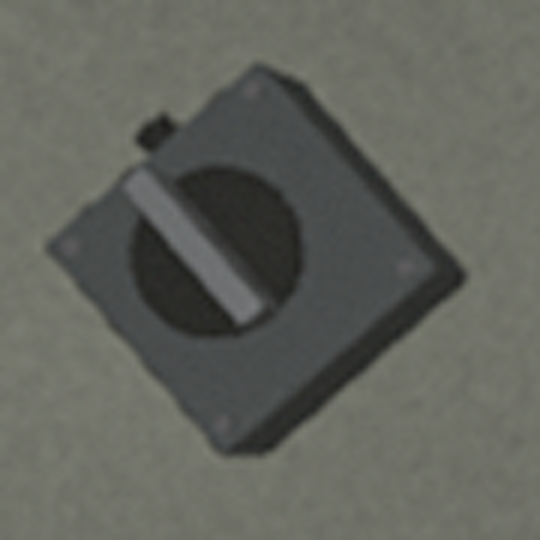

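View pics/sa.png

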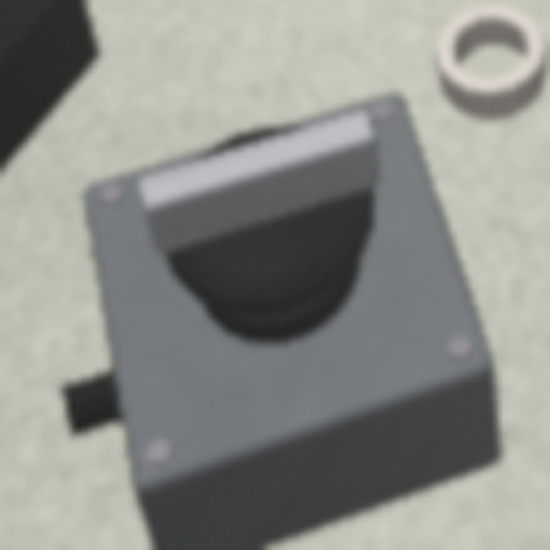

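View pics/tb.png

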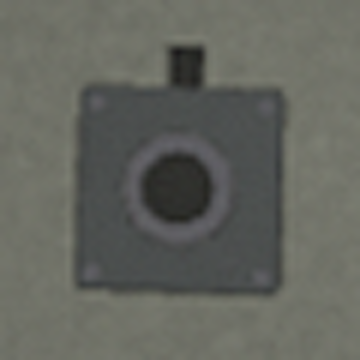

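Run:
```python
from plant import imaging
from h import *
t=imaging.camera_params("top");s=imaging.camera_params("side")
f=lambda x,y,x0,y0,k:(x0+(x+.5)/k-.5,y0+(y+.5)/k-.5)
print("bar top",ray(t,*f(194,245,135,165,6),.12)," side",ray(s,*f(258,160,195,290,5),.12))
c=[ray(t,*f(*q,135,165,6),.12) for q in [(122,188),(145,168),(268,298),(242,325)]];print(c)
d=(c[2]+c[3]-c[0]-c[1])/2;print("len",np.linalg.norm(d),"ang",np.degrees(np.arctan2(d[1],d[0])))
a=ray(s,*f(144,195,195,290,5),.12);b=ray(s,*f(372,124,195,290,5),.12);d=b-a
print("side len",np.linalg.norm(d),"ang",np.degrees(np.arctan2(d[1],d[0])),a,b)
print("head c",ray(t,*f(216,252,135,165,6),.096))
c=[ray(t,*f(*q,135,165,6),.06) for q in [(258,65),(465,275),(235,455),(48,245)]];print("box",c,np.mean(c,0))
print("rearm",ray(t,*f(177,187,270,195,6),.072),"side",ray(s,335.5,232.5,.072))
```

```text
bar top [0.60196485 0.26479737 0.12      ]  side [0.59977841 0.26692331 0.12      ]
[array([0.62310561, 0.29177087, 0.12      ]), array([0.63042791, 0.28347578, 0.12      ]), array([0.58236853, 0.23722863, 0.12      ]), array([0.57255463, 0.24655909, 0.12      ])]
len 0.06724718980914678 ang -137.15476054710828
side len 0.06897396691391748 ang -138.42720598879936 [0.62523198 0.28927109 0.12      ] [0.57363164 0.24350196 0.12      ]
head c [0.60097317 0.26396981 0.096     ]
box [array([0.67623849, 0.26010738, 0.06      ]), array([0.59390938, 0.17827664, 0.06      ]), array([0.52516857, 0.26593551, 0.06      ]), array([0.60654025, 0.34022827, 0.06      ])] [0.60046417 0.26113695 0.06      ]
rearm [ 0.55691658 -0.02384048  0.072     ] side [ 0.55440521 -0.01599252  0.072     ]
```

Call:
drive_tool([
  {"tx": -0.6, "twist": 0.1, "jaw": 1},
  {"tx": -0.6, "twist": 0.2, "tz": 0.3, "jaw": 1},
  {"tx": -0.6, "twist": 0.3, "tz": 0.6, "jaw": 1},
  {"tx": -0.6, "twist": 0.364, "tz": 1, "ty": -0.3, "jaw": 1},
  {"tx": -0.6, "twist": 0.364, "tz": 1, "ty": -0.3, "jaw": 1},
], squeeze=5)

```text
validation failed for argument at $.co...
```

Call:
drive_tool([
  {"tx": -0.6, "ty": 0.0, "tz": 0.0, "twist": 0.1, "jaw": 1.0},
  {"tx": -0.6, "ty": -0.1, "tz": 0.3, "twist": 0.2, "jaw": 1.0},
  {"tx": -0.6, "ty": -0.2, "tz": 0.6, "twist": 0.3, "jaw": 1.0},
  {"tx": -0.6, "ty": -0.3, "tz": 1.0, "twist": 0.364, "jaw": 1.0},
  {"tx": -0.6, "ty": -0.3, "tz": 1.0, "twist": 0.364, "jaw": 1.0},
], squeeze=5)

```text
clock: 0.78
tool_pos: [0.2361, 0.5581, 0.2812]
tool_rot: [[0.0, 0.744, 0.668], [-0.001, 0.668, -0.744], [-1.0, -0.0, 0.001]]
contact_force: [-0.6, 0.4, 0.1]
grip_width: 0.0447
```

Call:
drive_tool([
  {"tx": 0.0, "ty": 0.08, "tz": 0.5, "twist": 0.0, "jaw": 1.0},
  {"tx": 0.0, "ty": 0.16, "tz": 1.0, "twist": 0.0, "jaw": 1.0},
])

```text
clock: 1.02
tool_pos: [0.2972, 0.5083, 0.2812]
tool_rot: [[-0.001, 0.74, 0.672], [-0.0, 0.672, -0.74], [-1.0, -0.001, -0.0]]
contact_force: [0.2, 0.2, 0.0]
grip_width: 0.025
```

Call:
drive_tool([
  {"tx": 0.0, "ty": 0.08, "tz": 0.5, "twist": 0.0, "jaw": 1.0},
  {"tx": 0.0, "ty": 0.16, "tz": 1.0, "twist": 0.0, "jaw": 1.0},
])

```text
clock: 1.27
tool_pos: [0.3608, 0.4572, 0.2813]
tool_rot: [[-0.001, 0.741, 0.672], [0.0, 0.672, -0.741], [-1.0, -0.0, -0.001]]
contact_force: [0.6, 0.3, -0.7]
grip_width: 0.0055
```

Call:
drive_tool([
  {"tx": 0.0, "ty": 0.08, "tz": 0.5, "twist": 0.0, "jaw": 1.0},
  {"tx": 0.0, "ty": 0.16, "tz": 1.0, "twist": 0.0, "jaw": 1.0},
])

```text
clock: 1.52
tool_pos: [0.424, 0.4066, 0.2814]
tool_rot: [[-0.001, 0.741, 0.672], [0.0, 0.672, -0.741], [-1.0, -0.0, -0.001]]
contact_force: [-0.8, 0.0, -0.2]
grip_width: 0.0007
```

Call:
drive_tool([
  {"tx": 0.0, "ty": 0.08, "tz": 0.5, "twist": 0.0, "jaw": 1.0},
  {"tx": 0.0, "ty": 0.16, "tz": 1.0, "twist": 0.0, "jaw": 1.0},
  {"tx": 0.0, "ty": 0.16, "tz": 1.0, "twist": 0.0, "jaw": 1.0},
])

```text
clock: 1.9
tool_pos: [0.4882, 0.3547, 0.281]
tool_rot: [[-0.0, 0.744, 0.669], [-0.0, 0.669, -0.744], [-1.0, -0.001, 0.0]]
contact_force: [-0.8, -0.3, 0.2]
grip_width: 0.0006
```

```bash
cat > w.py <<'E'
import sys,cv2
from plant import status,imaging
import numpy as np, json
n=sys.argv[1];c=sys.argv[2] if len(sys.argv)>2 else "wrist"
p=imaging.camera_params(c);im=imaging.grab_frame(c)
cv2.imwrite(f"pics/{n}.png",im[:,:,::-1]);np.save(f"pics/{n}.npy",p,allow_pickle=True)
E
python3 w.py w1
```

```text
(no output)
```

View pics/w1.png

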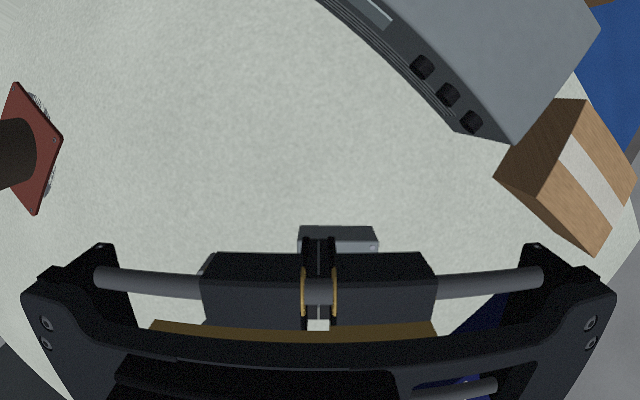

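Call:
drive_tool([
  {"tx": 0.0, "ty": 0.08, "tz": 0.5, "twist": 0.0, "jaw": 1.0},
  {"tx": 0.0, "ty": 0.15, "tz": 0.9, "twist": 0.0, "jaw": 1.0},
])

```text
clock: 2.2
tool_pos: [0.5435, 0.3116, 0.2815]
tool_rot: [[-0.0, 0.74, 0.672], [0.001, 0.672, -0.74], [-1.0, 0.0, -0.001]]
contact_force: [0.4, 0.6, 0.2]
grip_width: 0.0007
```

Call:
drive_tool([
  {"tx": 0.5, "ty": 0.08, "tz": 0.5, "twist": 0.0, "jaw": 1.0},
  {"tx": 1.0, "ty": 0.15, "tz": 0.88, "twist": 0.0, "jaw": 1.0},
  {"tx": 1.0, "ty": 0.15, "tz": 0.88, "twist": 0.0, "jaw": 1.0},
])

```text
clock: 2.58
tool_pos: [0.5979, 0.2655, 0.1965]
tool_rot: [[-0.008, 0.743, 0.67], [-0.002, 0.67, -0.743], [-1.0, -0.008, -0.004]]
contact_force: [-0.2, 0.5, -0.2]
grip_width: 0.0004
```

```bash
python3 w.py s1 side; python3 w.py w2; python3 -c "
import cv2
c=cv2.imread('pics/s1.png')[200:400,150:350];cv2.imwrite('pics/s1c.png',cv2.resize(c,None,fx=3,fy=3,interpolation=2))
from plant import status;o=status.get_obs();print(o['tool_pos'],o['contact_force'])"
```

```text
[0.59914944 0.26762977 0.20150423] [0.70267283 0.8611135  1.00434759]
```

View pics/s1c.png

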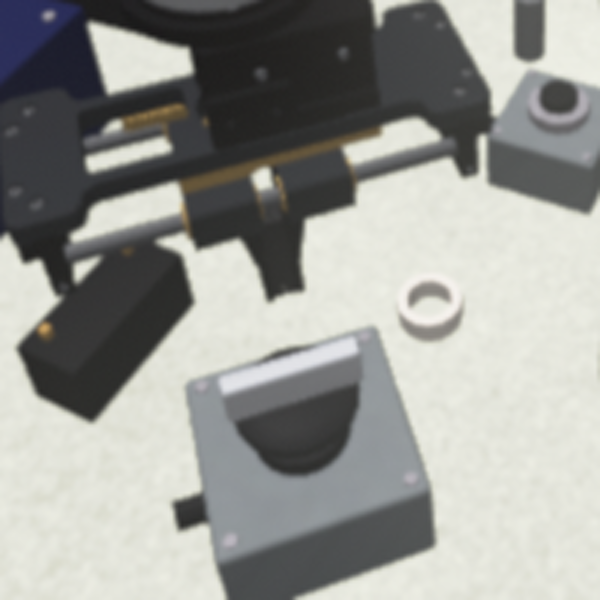

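View pics/w2.png

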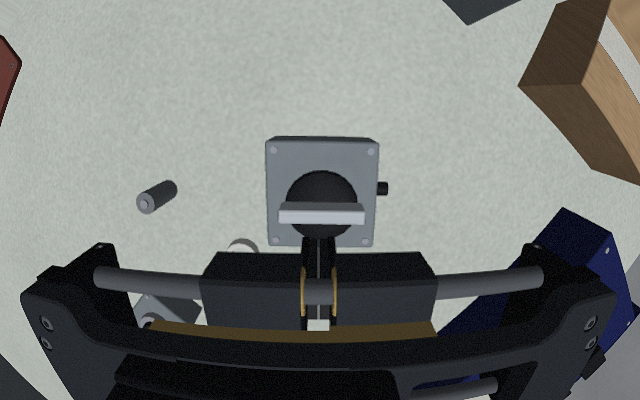

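Run:
```python
import cv2
c=cv2.imread('pics/w2.png')[130:255,255:395];cv2.imwrite('pics/w2c.png',cv2.resize(c,None,fx=5,fy=5,interpolation=2))
```

```text
(no output)
```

View pics/w2c.png

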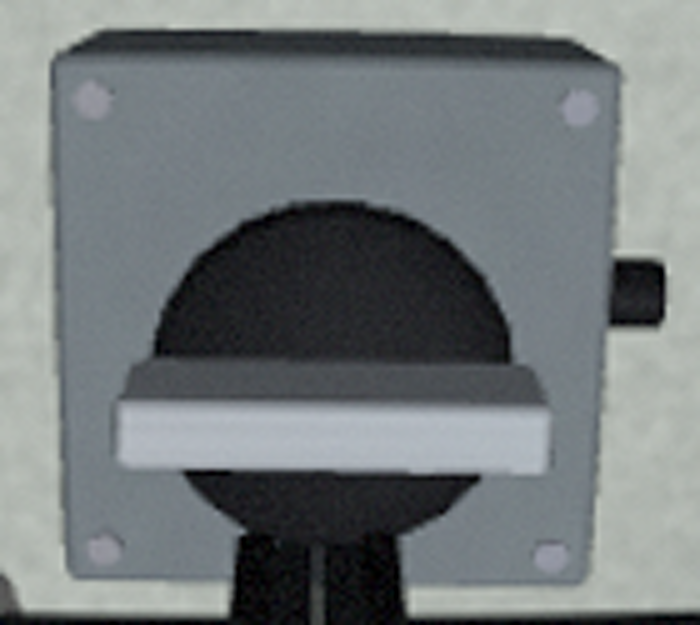

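Top of the bar: corners at crop (118,401),(549,405),(546,473),(120,468); nearly parallel to the tool y axis.

```bash
cat >> h.py <<'E'
def wray(p,u,v,z):
    M=p["cam_to_world"];x=u-p["cx"];y=v-p["cy"];r=np.hypot(x,y)+1e-12;t=r/p["fx"]
    d=M[:3,:3]@np.array([np.sin(t)*x/r,np.sin(t)*y/r,np.cos(t)]);o=M[:3,3]
    return o+d*(z-o[2])/d[2]
E
python3 - <<'E'
from h import *
from plant import status
p=np.load("pics/w2.npy",allow_pickle=True).item()
o=status.get_obs()
c=np.array([wray(p,255+(x+.5)/5-.5,130+(y+.5)/5-.5,.12) for x,y in [(118,401),(549,405),(546,473),(120,468)]])
m=c.mean(0);print(c,m);d=c[1]+c[2]-c[0]-c[3]
print(np.linalg.norm(d)/2,np.degrees(np.arctan2(d[1],d[0])), np.linalg.norm(c[3]-c[0]))
print(o["tool_rot"].T@(m-o["tool_pos"])*1000,"tcp->bar mm", o["tool_pos"],o["tool_rot"])
E
```

```text
[[0.57080443 0.24856328 0.12      ]
 [0.62172399 0.29363902 0.12      ]
 [0.62946777 0.28514803 0.12      ]
 [0.57825534 0.24008097 0.12      ]] [0.60006288 0.26685782 0.12      ]
0.06811142850045075 41.431969166417645 0.011290062249601197
[81.50249166  0.2151275   1.2912709 ] tcp->bar mm [0.59914944 0.26762977 0.20150423] [[-1.37962990e-03  7.41511225e-01  6.70939043e-01]
 [ 5.05615013e-04  6.70940113e-01 -7.41511368e-01]
 [-9.99998920e-01 -6.83774404e-04 -1.30056825e-03]]
```

Call:
drive_tool([
  {"tx": 0.4, "ty": 0.0, "tz": 0.012, "twist": 0.0, "jaw": 1.0},
  {"tx": 0.7, "ty": 0.0, "tz": 0.012, "twist": 0.0, "jaw": 1.0},
  {"tx": 0.82, "ty": 0.0, "tz": 0.012, "twist": 0.0, "jaw": 1.0},
  {"tx": 0.82, "ty": 0.0, "tz": 0.012, "twist": 0.0, "jaw": 1.0},
])

```text
clock: 3.18
tool_pos: [0.6006, 0.2667, 0.137]
tool_rot: [[0.001, 0.741, 0.671], [0.0, 0.671, -0.741], [-1.0, 0.001, 0.0]]
contact_force: [0.9, -0.7, -0.2]
grip_width: 0.0005
```

Call:
drive_tool([
  {"tx": 0.03, "ty": 0.0, "tz": 0.0, "twist": 0.0, "jaw": 1.0},
  {"tx": 0.06, "ty": 0.0, "tz": 0.0, "twist": 0.0, "jaw": 1.0},
  {"tx": 0.09, "ty": 0.0, "tz": 0.0, "twist": 0.0, "jaw": 1.0},
  {"tx": 0.09, "ty": 0.0, "tz": 0.0, "twist": 0.0, "jaw": 1.0},
])

```text
clock: 3.68
tool_pos: [0.6014, 0.2657, 0.1296]
tool_rot: [[0.001, 0.742, 0.67], [0.001, 0.67, -0.742], [-1.0, 0.001, 0.0]]
contact_force: [0.4, 0.1, 3.3]
grip_width: -0.0
```

Call:
drive_tool([
  {"tx": 0.03, "ty": 0.0, "tz": 0.0, "twist": 0.0, "jaw": 1.0},
  {"tx": 0.06, "ty": 0.0, "tz": 0.0, "twist": 0.0, "jaw": 1.0},
  {"tx": 0.09, "ty": 0.0, "tz": 0.0, "twist": 0.0, "jaw": 1.0},
  {"tx": 0.105, "ty": 0.0, "tz": 0.0, "twist": 0.0, "jaw": 1.0},
  {"tx": 0.105, "ty": 0.0, "tz": 0.0, "twist": 0.0, "jaw": 1.0},
])

```text
clock: 4.3
tool_pos: [0.6015, 0.2658, 0.1217]
tool_rot: [[0.002, 0.742, 0.67], [0.001, 0.67, -0.742], [-1.0, 0.002, 0.001]]
contact_force: [-0.7, 0.0, 7.4]
grip_width: 0.0006
```

Call:
drive_tool([
  {"tx": 0.01, "ty": 0.0, "tz": 0.0, "twist": 0.0, "jaw": 1.0},
  {"tx": 0.02, "ty": 0.0, "tz": 0.0, "twist": 0.0, "jaw": 1.0},
  {"tx": 0.02, "ty": 0.0, "tz": 0.0, "twist": 0.0, "jaw": 1.0},
])

```text
clock: 4.68
tool_pos: [0.6015, 0.2658, 0.1203]
tool_rot: [[0.002, 0.742, 0.67], [0.001, 0.67, -0.742], [-1.0, 0.002, 0.001]]
contact_force: [-2.5, 0.5, 8.8]
grip_width: 0.0005
```

Call:
drive_tool([
  {"tx": -0.1, "ty": 0.0, "tz": 0.0, "twist": 0.0, "jaw": 1.0},
  {"tx": -0.4, "ty": 0.0, "tz": 0.0, "twist": 0.0, "jaw": 1.0},
  {"tx": -0.4, "ty": 0.0, "tz": 0.0, "twist": 0.0, "jaw": 1.0},
])

```text
clock: 5.05
tool_pos: [0.602, 0.2658, 0.1525]
tool_rot: [[0.003, 0.742, 0.67], [0.001, 0.67, -0.742], [-1.0, 0.003, 0.001]]
contact_force: [0.5, -0.0, 0.1]
grip_width: 0.0004
```

```bash
python3 w.py s2 side; python3 w.py w3; python3 -c "
import cv2,numpy as np
c=cv2.imread('pics/s2.png')[290:400,195:305];d=cv2.imread('pics/w3.png')[130:255,255:395]
r=lambda a:cv2.resize(a,(400,400),interpolation=2)
cv2.imwrite('pics/c2.png',np.hstack([r(c),r(d)]))
from plant import status;o=status.get_obs();print(o['tool_pos'],o['contact_force'])"
```

```text
[0.60050934 0.26532177 0.14997284] [ 0.23150704  0.06670267 -0.23211903]
```

View pics/c2.png

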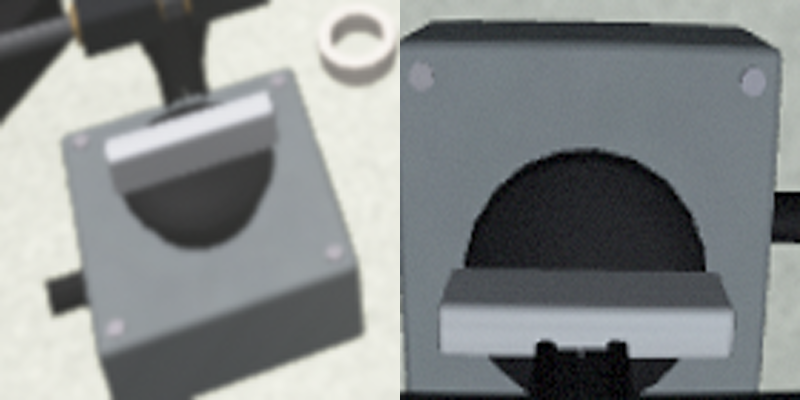

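Call:
drive_tool([
  {"tx": 0.0, "ty": -0.15, "tz": 0.12, "twist": 0.0, "jaw": 1.0},
  {"tx": 0.0, "ty": -0.29, "tz": 0.25, "twist": 0.0, "jaw": 1.0},
  {"tx": 0.2, "ty": -0.29, "tz": 0.25, "twist": 0.0, "jaw": 1.0},
  {"tx": 0.48, "ty": -0.29, "tz": 0.25, "twist": 0.0, "jaw": 1.0},
  {"tx": 0.48, "ty": -0.29, "tz": 0.25, "twist": 0.0, "jaw": 1.0},
])

```text
clock: 5.78
tool_pos: [0.5948, 0.2344, 0.1089]
tool_rot: [[-0.006, 0.743, 0.67], [-0.001, 0.67, -0.743], [-1.0, -0.005, -0.003]]
contact_force: [-0.3, -0.5, 0.2]
grip_width: 0.0005
```

```bash
python3 w.py s3 side; python3 w.py w4; python3 -c "
import cv2,numpy as np
c=cv2.imread('pics/s3.png')[290:400,195:305];d=cv2.imread('pics/w4.png')[130:270,255:395]
r=lambda a:cv2.resize(a,(400,400),interpolation=2)
cv2.imwrite('pics/c3.png',np.hstack([r(c),r(d)]))
from plant import status;o=status.get_obs();print(o['tool_pos'],o['contact_force'],o['q'])
R=o['tool_rot'];print(R.T@(np.array([.6001,.2665,.112])-o['tool_pos']))"
```

```text
[0.59665467 0.23506142 0.11177743] [-0.59249463  0.34241304  0.33540757] [ 2.52376611e-01  3.66880869e-01  1.58402568e+00  8.70811509e-05
  1.19176838e+00 -4.81808365e-01]
[-0.00023228  0.02362014 -0.02103186]
```

View pics/c3.png

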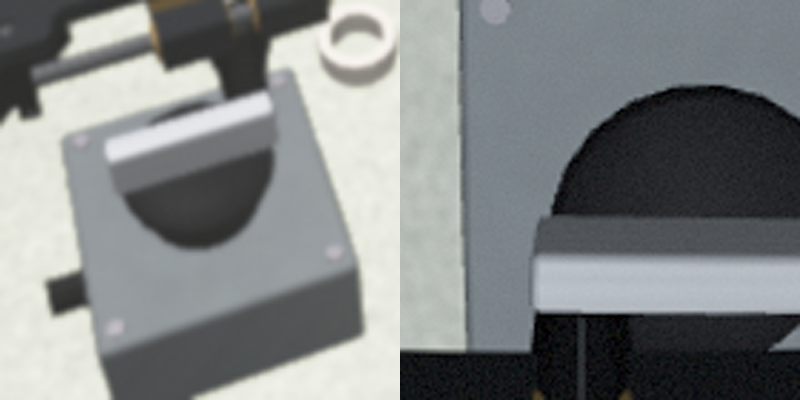

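Call:
drive_tool([
  {"tx": 0.0, "ty": 0.0, "tz": -0.075, "twist": 0.0, "jaw": 1.0},
  {"tx": 0.0, "ty": -0.028, "tz": -0.129, "twist": 0.111, "jaw": 1.0},
  {"tx": 0.0, "ty": -0.046, "tz": -0.187, "twist": 0.222, "jaw": 1.0},
  {"tx": 0.0, "ty": -0.054, "tz": -0.248, "twist": 0.333, "jaw": 1.0},
  {"tx": 0.0, "ty": -0.054, "tz": -0.248, "twist": 0.333, "jaw": 1.0},
])

```text
clock: 6.5
tool_pos: [0.5813, 0.246, 0.1134]
tool_rot: [[0.003, 0.978, 0.208], [-0.002, 0.208, -0.978], [-1.0, 0.002, 0.003]]
contact_force: [2.4, -4.6, -2.0]
grip_width: 0.0004
```

Call:
drive_tool([
  {"tx": 0.0, "ty": -0.012, "tz": -0.021, "twist": 0.044, "jaw": 1.0},
  {"tx": 0.0, "ty": -0.023, "tz": -0.043, "twist": 0.089, "jaw": 1.0},
  {"tx": 0.0, "ty": -0.032, "tz": -0.066, "twist": 0.133, "jaw": 1.0},
  {"tx": 0.0, "ty": -0.04, "tz": -0.089, "twist": 0.178, "jaw": 1.0},
  {"tx": 0.0, "ty": -0.04, "tz": -0.089, "twist": 0.178, "jaw": 1.0},
])

```text
clock: 7.12
tool_pos: [0.5764, 0.2523, 0.114]
tool_rot: [[0.002, 0.998, -0.069], [-0.002, -0.069, -0.998], [-1.0, 0.002, 0.002]]
contact_force: [-1.8, -6.9, 3.3]
grip_width: 0.0002
```

```bash
python3 w.py s4 side; python3 w.py w5; python3 -c "
import cv2,numpy as np
c=cv2.imread('pics/s4.png')[290:400,195:305];d=cv2.imread('pics/w5.png')[130:270,255:395]
r=lambda a:cv2.resize(a,(400,400),interpolation=2)
cv2.imwrite('pics/c4.png',np.hstack([r(c),r(d)]))
from plant import status;o=status.get_obs();print(o['tool_pos'],o['contact_force'],o['q'])
R=o['tool_rot'];print(R.T@(np.array([.6001,.2665,.112])-o['tool_pos']))"
```

```text
[0.57646514 0.25227367 0.11402111] [-1.25670733 -6.11986266  3.75776817] [ 0.28857252  0.33661561  1.61848455 -0.00263674  1.18538511  0.35796479]
[ 0.00203382  0.0226034  -0.01581233]
```

View pics/c4.png

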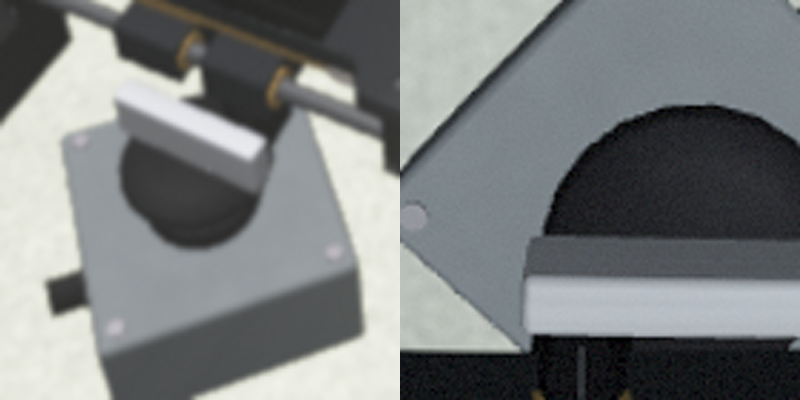

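Call:
drive_tool([
  {"tx": 0.0, "ty": 0.0, "tz": 0.1, "twist": 0.0, "jaw": 1.0},
  {"tx": 0.0, "ty": 0.0, "tz": 0.25, "twist": 0.0, "jaw": 1.0},
  {"tx": 0.0, "ty": 0.0, "tz": 0.5, "twist": 0.0, "jaw": 1.0},
  {"tx": -0.5, "ty": 0.0, "tz": 0.6, "twist": 0.0, "jaw": 1.0},
  {"tx": -0.5, "ty": 0.0, "tz": 0.6, "twist": 0.0, "jaw": 1.0},
])

```text
clock: 7.85
tool_pos: [0.5748, 0.2044, 0.156]
tool_rot: [[0.006, 0.998, -0.07], [0.001, -0.07, -0.998], [-1.0, 0.006, -0.002]]
contact_force: [0.5, 0.9, -0.1]
grip_width: 0.0006
```

```bash
python3 w.py s5 side; python3 w.py w6; python3 -c "
import cv2,numpy as np
c=cv2.imread('pics/s5.png')[290:400,195:305];d=cv2.imread('pics/s0.png' if 0 else 'pics/side0.png')[290:400,195:305]
r=lambda a:cv2.resize(a,(400,400),interpolation=2)
cv2.imwrite('pics/c5.png',np.hstack([r(c),r(d)]))
from plant import status;o=status.get_obs();print(o['tool_pos'],o['contact_force'],o['tool_rot'])"
```

```text
[0.57272802 0.20466456 0.15269913] [-0.27797158  0.25796502 -0.5239165 ] [[ 8.47906464e-04  9.97601690e-01 -6.92109025e-02]
 [ 4.06088442e-04 -6.92112652e-02 -9.97601943e-01]
 [-9.99999558e-01  8.17767388e-04 -4.63799195e-04]]
```

View pics/c5.png

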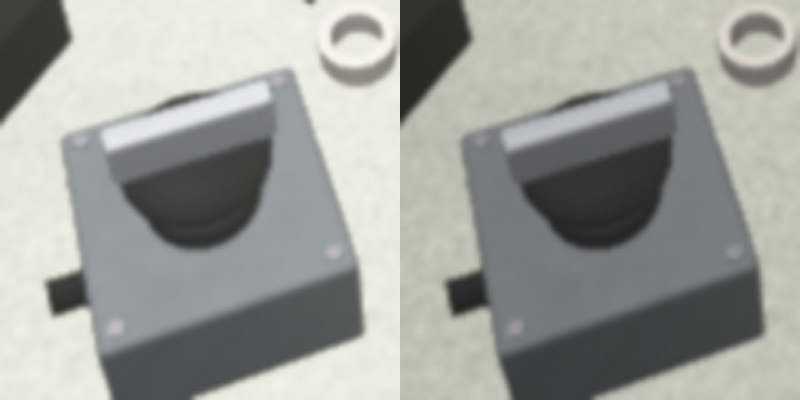

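View pics/w6.png

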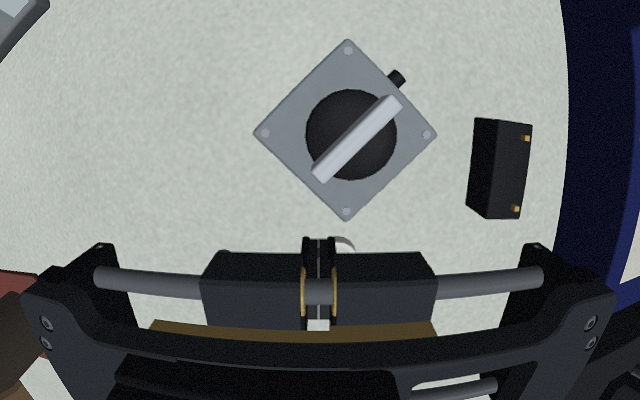

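Call:
drive_tool([
  {"tx": -0.1, "ty": 0.0, "tz": 0.5, "twist": 0.0, "jaw": 1.0},
  {"tx": -0.1, "ty": 0.0, "tz": 0.95, "twist": 0.0, "jaw": 1.0},
])

```text
clock: 8.2
tool_pos: [0.5665, 0.1288, 0.1594]
tool_rot: [[-0.001, 0.998, -0.067], [-0.0, -0.067, -0.998], [-1.0, -0.001, 0.0]]
contact_force: [0.2, 0.5, 0.8]
grip_width: 0.0004
```

Call:
drive_tool([
  {"tx": 0.0, "ty": 0.0, "tz": 0.5, "twist": 0.0, "jaw": 1.0},
  {"tx": 0.0, "ty": 0.0, "tz": 0.95, "twist": 0.0, "jaw": 1.0},
])

```text
clock: 8.45
tool_pos: [0.5609, 0.0525, 0.1587]
tool_rot: [[-0.003, 0.998, -0.068], [0.0, -0.068, -0.998], [-1.0, -0.003, -0.0]]
contact_force: [0.9, -0.3, 0.3]
grip_width: 0.0003
```

Call:
drive_tool([
  {"tx": 0.0, "ty": 0.0, "tz": 0.5, "twist": 0.0, "jaw": 1.0},
  {"tx": 0.0, "ty": 0.0, "tz": 0.9, "twist": 0.0, "jaw": 1.0},
  {"tx": 0.0, "ty": 0.0, "tz": 0.9, "twist": 0.0, "jaw": 1.0},
  {"tx": 0.0, "ty": 0.0, "tz": 0.9, "twist": 0.0, "jaw": 1.0},
])

```text
clock: 8.95
tool_pos: [0.5566, -0.0176, 0.1594]
tool_rot: [[-0.002, 0.998, -0.069], [0.001, -0.069, -0.998], [-1.0, -0.002, -0.001]]
contact_force: [0.7, 0.6, 0.7]
grip_width: 0.0004
```

```bash
python3 w.py s6 side; python3 w.py w7; python3 -c "
import cv2,numpy as np
d=cv2.imread('pics/w7.png')[130:255,255:395];cv2.imwrite('pics/w7c.png',cv2.resize(d,None,fx=5,fy=5,interpolation=2))
d=cv2.imread('pics/s6.png')[170:290,270:400];cv2.imwrite('pics/s6c.png',cv2.resize(d,None,fx=5,fy=5,interpolation=2))
from plant import status;o=status.get_obs();print(o['tool_pos'],o['contact_force'])"
```

```text
[ 0.55694206 -0.01706909  0.15978486] [ 0.65419204 -0.03883496 -0.21105442]
```

View pics/w7c.png

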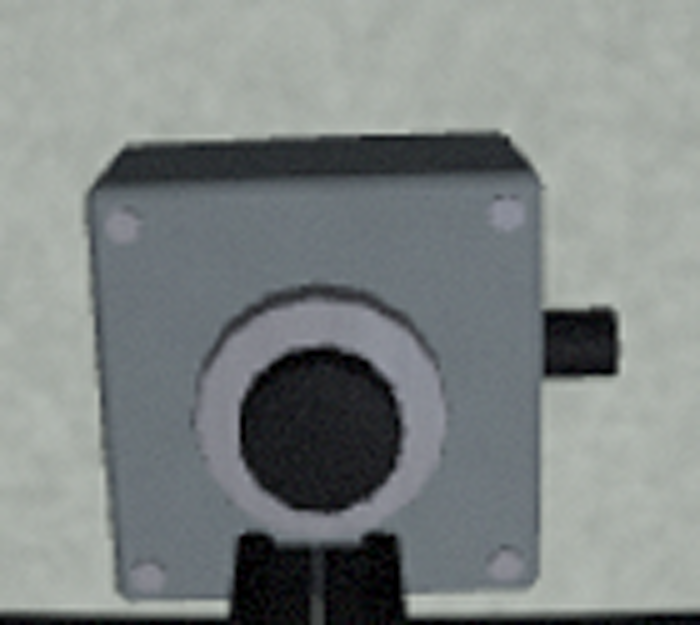

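View pics/s6c.png

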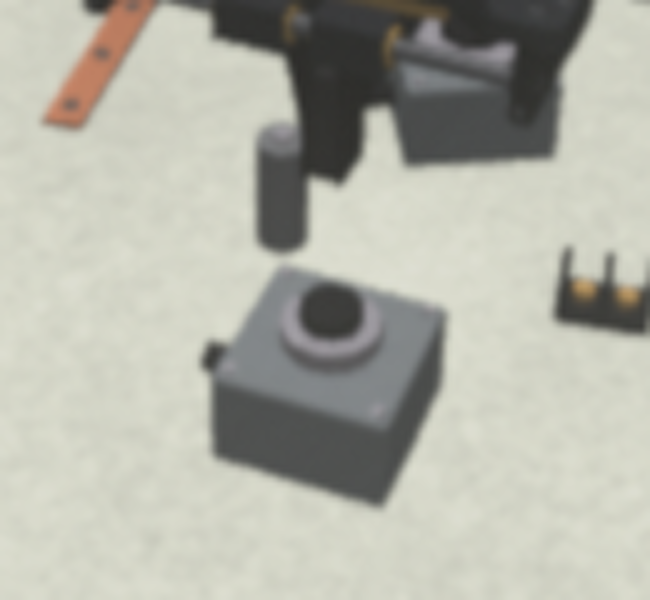

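Run:
```python
from h import *
from plant import status
import cv2
p=np.load("pics/w7.npy",allow_pickle=True).item()
o=status.get_obs();R=o["tool_rot"]
f=lambda x,y,z:wray(p,255+(x+.5)/5-.5,130+(y+.5)/5-.5,z)
m=f(320,430,.072);print(m,R.T@(m-o["tool_pos"])*1000, np.linalg.norm(f(239,430,.072)-f(402,430,.072)))
for z in (.06,.064,.068):
  print(z,f(320,418,z),np.linalg.norm(f(195,418,z)-f(445,418,z)))
```

```text
[ 0.55566503 -0.0208864   0.072     ] [87.78389541 -0.93776045  3.93606654] 0.026640801672884126
0.06 [ 0.5555247  -0.02293964  0.06      ] 0.04285847006623323
0.064 [ 0.55561881 -0.02156588  0.064     ] 0.04217414037483183
0.068 [ 0.55571293 -0.02019212  0.068     ] 0.04148981068343065
```

Call:
drive_tool([
  {"tx": 0.3, "ty": -0.01, "tz": 0.05, "twist": 0.0, "jaw": 1.0},
  {"tx": 0.6, "ty": -0.01, "tz": 0.05, "twist": 0.0, "jaw": 1.0},
  {"tx": 0.85, "ty": -0.01, "tz": 0.05, "twist": 0.0, "jaw": 1.0},
  {"tx": 0.92, "ty": -0.01, "tz": 0.05, "twist": 0.0, "jaw": 1.0},
  {"tx": 0.92, "ty": -0.01, "tz": 0.05, "twist": 0.0, "jaw": 1.0},
])

```text
clock: 9.68
tool_pos: [0.5561, -0.0214, 0.0867]
tool_rot: [[-0.0, 0.998, -0.067], [0.0, -0.067, -0.998], [-1.0, -0.001, -0.0]]
contact_force: [-0.5, -0.0, 0.2]
grip_width: 0.0006
```

Call:
drive_tool([
  {"tx": 0.03, "ty": 0.0, "tz": 0.0, "twist": 0.0, "jaw": 1.0},
  {"tx": 0.06, "ty": 0.0, "tz": 0.0, "twist": 0.0, "jaw": 1.0},
  {"tx": 0.09, "ty": 0.0, "tz": 0.0, "twist": 0.0, "jaw": 1.0},
  {"tx": 0.09, "ty": 0.0, "tz": 0.0, "twist": 0.0, "jaw": 1.0},
])

```text
clock: 10.18
tool_pos: [0.5569, -0.0221, 0.0802]
tool_rot: [[0.002, 0.998, -0.069], [-0.0, -0.069, -0.998], [-1.0, 0.002, -0.0]]
contact_force: [1.1, 0.2, 3.7]
grip_width: 0.0008
```

Call:
drive_tool([
  {"tx": 0.015, "ty": 0.0, "tz": 0.0, "twist": 0.0, "jaw": 1.0},
  {"tx": 0.03, "ty": 0.0, "tz": 0.0, "twist": 0.0, "jaw": 1.0},
  {"tx": 0.045, "ty": 0.0, "tz": 0.0, "twist": 0.0, "jaw": 1.0},
  {"tx": 0.045, "ty": 0.0, "tz": 0.0, "twist": 0.0, "jaw": 1.0},
])

```text
clock: 10.68
tool_pos: [0.5569, -0.0221, 0.0773]
tool_rot: [[0.001, 0.998, -0.068], [-0.0, -0.068, -0.998], [-1.0, 0.001, 0.0]]
contact_force: [-1.5, 2.4, 11.1]
grip_width: 0.0008
```

Call:
drive_tool([
  {"tx": 0.01, "ty": 0.0, "tz": 0.0, "twist": 0.0, "jaw": 1.0},
  {"tx": 0.015, "ty": 0.0, "tz": 0.0, "twist": 0.0, "jaw": 1.0},
  {"tx": 0.015, "ty": 0.0, "tz": 0.0, "twist": 0.0, "jaw": 1.0},
])

```text
clock: 11.05
tool_pos: [0.557, -0.0221, 0.0771]
tool_rot: [[0.001, 0.998, -0.068], [-0.0, -0.068, -0.998], [-1.0, 0.001, 0.0]]
contact_force: [-4.9, 2.4, 19.1]
grip_width: 0.0002
```

```bash
python3 w.py w8; python3 -c "
import cv2
d=cv2.imread('pics/w8.png')[130:270,255:395];cv2.imwrite('pics/w8c.png',cv2.resize(d,None,fx=4,fy=4,interpolation=2))
from plant import status;o=status.get_obs();print(o['tool_pos'],o['contact_force'])"
```

```text
[ 0.55700884 -0.02209676  0.07713953] [-4.56481806  3.37450982 18.10271044]
```

View pics/w8c.png

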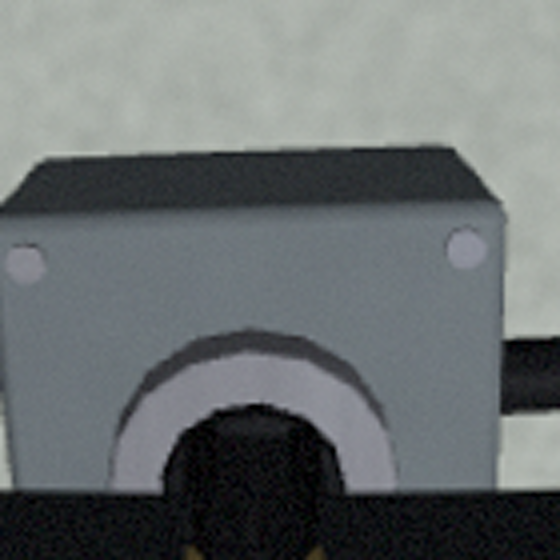

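Call:
drive_tool([
  {"tx": -0.08, "ty": 0.0, "tz": 0.0, "twist": 0.0, "jaw": 1.0},
  {"tx": -0.3, "ty": 0.0, "tz": 0.0, "twist": 0.0, "jaw": 1.0},
  {"tx": -0.7, "ty": 0.0, "tz": 0.0, "twist": 0.0, "jaw": 1.0},
  {"tx": -1.0, "ty": 0.0, "tz": 0.0, "twist": 0.0, "jaw": 1.0},
  {"tx": -1.0, "ty": 0.0, "tz": 0.0, "twist": 0.0, "jaw": 1.0},
])

```text
clock: 11.72
tool_pos: [0.5572, -0.0224, 0.1569]
tool_rot: [[0.003, 0.998, -0.068], [-0.001, -0.068, -0.998], [-1.0, 0.003, 0.001]]
contact_force: [0.9, -0.2, -0.4]
grip_width: 0.0005
```

```bash
python3 w.py s7 side; python3 w.py w9; python3 -c "
import cv2,numpy as np
a=cv2.imread('pics/s7.png');b=cv2.imread('pics/side0.png')
d=cv2.imread('pics/w9.png')[130:255,255:395];e=cv2.imread('pics/w7.png')[130:255,255:395]
r=lambda x:cv2.resize(x,(400,300),interpolation=2)
cv2.imwrite('pics/c9.png',np.vstack([np.hstack([r(a),r(b)]),np.hstack([r(d),r(e)])]))
from plant import status;o=status.get_obs();print(o['tool_pos'],o['contact_force'])"
```

```text
[ 0.55544665 -0.02203803  0.15394339] [-0.51079255  0.01262891  0.12561995]
```

View pics/c9.png

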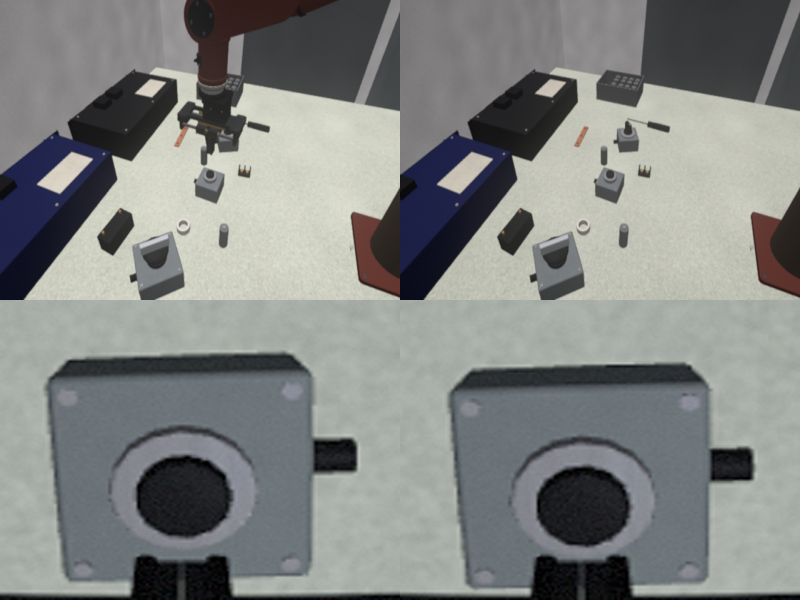

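The stop button is out and turned back, the re-arm button is back out, the loose things haven't moved, and nothing is touching the tool, so I'm handing in.

```bash
python3 -c "
from plant import manip;print(manip.hand_in())"
```

```text
the job is handed in; nothing more can be done
None
```

The stop-button check is done in the order asked and handed in; the robot's clock read about 12 s.

- **Pressing the stop button:** I pushed it in with closed fingertips to about 10 mm, at about 9 N. It stayed in by itself when I lifted off, as the side and wrist pictures showed. My rough reading of the picture gave about 6 mm of drop, less than the expected 8 mm. That is within what I could resolve, and it clearly did not spring back.
- **Turning the bar:** I pushed one end of the bar about 46° clockwise without gripping, at up to about 8 N in all. The button sprang up. After I backed off, the side picture matched the one from the start: out and turned back.
- **Re-arm button:** I pressed it to its hard stop, about 5.9 mm in, at about 18–19 N, then let go. The wrist picture afterwards looked as it did before the press.

**Last checks:** The tool was about 70 mm clear of the re-arm button, with the force reading at zero within noise. The loose things in view had not moved. The arm hid most of the selector and part of the screwdriver in the last picture, so I did not recheck those two directly, but the tool never went near them.

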